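Pack the service spares tray

ROBOT

A 6-joint arm with a two-finger parallel gripper is mounted at the origin on a cart in front of the work surface, level with it; the furniture and walls round the work are solid. World frame = base frame: x ahead of the robot, y to its left, z up, the work surface at z = 0. Lengths are in m, angles in degrees, forces in N, time in s.
With the tool pointing down it reaches from about 0.4 to 0.825 m from the base axis. Payload 7 kg.
Tool frame: the origin (TCP) lies on the centre line of the jaws, within the pads' length; the fingertips stand 8 mm ahead of it and the grasp point (between the pads) lies 11 mm behind it (r.tcp_to_tips is the distance from the TCP to the fingertips, in m); z points along the fingers, y is the direction in which the jaws open and shut (so a half turn about z gives the same grasp; the last joint's range is limited). The gripper opens to 88 mm and grips with 3 to 60 N. Pads are 19 mm wide; open, the fingers measure 130 mm over their backs; the gripper's body (78 mm by 193 mm) begins 47 mm behind the grasp point.
Start: joints at [92.023, 20.546, 0.682, 0, -70.136, -16.507], TCP at [0.169, 0.654, 0.235] pointing down, gripper open.
Joint ranges: [-176.03, 176.03], [-82.01, 121.73], [-58.28, 71.71], [-173.87, 95.51], [-174.79, -0.11], [-173.66, 173.66]. Speed limits (degrees/s): [136.94, 136.94, 172.46, 180, 180, 180].

INTERFACE

Orientations are given as [roll, pitch, yaw] about the fixed x, y, z axes, in that order (R = Rz(yaw) Ry(pitch) Rx(roll)).
In Python, from plant import r gives the robot as it stands.
- The arm moves only by the tool drive_tool, never from a script. Its argument "plan" is text: rows parted by semicolons, each of 4 numbers parted by spaces: the shift along the tool's x, y, z in cm, then the turn about the tool's z in rad. A call has 1 to 8 rows; each row is the pose to reach, as a shift and turn from the pose commanded when the call began, along the tool's axes at that moment; what a row does not reach only later rows make up. A row lasts 1/8 s, in which the tool goes at most 62.5 mm and 10.7 degrees, less where a joint would pass 70% of its speed; a pose out of reach is approached as far as the arm can. A call with a gripper value outside its range is refused whole. "fingers" is the closure, from -1 (fully open) to 1 (shut), set as the call begins (left out, the last holds). The fingers move at their own pace and stop on an object; "squeeze" is the grip in N (left out, the last holds). Time passes only in rows, so rows that repeat a pose let the fingers close. It gives the time, the measured TCP pose, the force and the opening at its end, in the units of the state.
- r.get_state(): the state, without advancing time (a new reading comes with each control period).
- r.capture(name): name is "scene" or "top" or "wrist"; returns a dict with "frame" (384x512x3 uint8, red, green, blue), "fovy" (degrees; the focal length in pixels is half the picture's height over the tangent of half this angle, whatever the lens; pixels are square), "cx", "cy" (the principal point, pixels), "rvec" (rotation vector, rad) and "tvec" (3), from world to camera coordinates, as OpenCV has them. Camera axes: x right, y down, z forward; pixel columns grow to the right and rows downward; lengths in m; the calibration is good to about 2 mm. A picture is of the moment at which its call begins. There is no depth.
- r.close_job(): hands the job in, once; it reports no verdict.
The state is a dict: "time_s": time; "joints": joint angles; "qd": joint speeds; "joint_torque": joint torques, N m; "tcp_pos": TCP position; "eef_rot": TCP orientation; "contact_force": force on the tool from outside, world axes, zero at the start; "moment": the same for the moment, N m; "gripper_width": finger opening in m.
Only numpy, scipy, OpenCV 4.12 (cv2) and the standard library are available. Lean on these libraries where they do the work, as an engineer would, in place of code of your own. Each camera call takes 0.05 s, during which the arm holds its last target. There are 200 camera calls.

TASK

Pack the spares tray for the service round: put the flat tin in the round pocket, the small fuse box in the wide rectangular pocket and the terminal strip in the narrow pocket, each right way up and flat on the bottom of its pocket, and press the marker pen down into the spring clip along the edge of the tray until it is fully home, with the middle of the pen at the middle of the clip. The solder reel and the flat brush are not part of the kit: leave them where they are.

Things in the scene. Friction and masses are not known exactly. Their poses are not given: they have to be found in the camera images.
- tin: Plain pale grey round tin with lid, 50 mm diameter, 23 mm high, 50 g. Loose, stands on the bench; pose at the centre of its underside, z up. Belongs in the round pocket.
- fuse_box: Small pale lidded box, 38 x 62 mm, 25 mm high, 40 g. Loose, lies on the bench; pose at the centre of its underside, z up, the 62 mm length runs along its y axis. Belongs in the wide rectangular pocket.
- terminal_strip: White screw terminal strip (a row of five blocks), 17 mm wide, 55 mm long, 17 mm high, 30 g. Loose, lies on the bench; pose at the centre of its underside, z up, the length runs along its y axis. Belongs in the narrow pocket.
- marker_mid (a point): Centre of the marker pen: a round pale pen with a dark cap, 12 mm diameter, 130 mm long, 14 g. Loose, lies on the bench with its axis 6 mm above it; this point is on the pen's axis at mid-length, the axis runs along y. Belongs in the spring clip, either way round.
- solder_reel: Reel of solder wire standing on its flange, 54 mm diameter, 46 mm high, 0.42 kg, with a hub at the top. Looks like the tin from above but is taller; not part of the kit. Loose; pose at the centre of its underside, z up.
- brush: Flat dark bench brush, 16 x 122 mm, 10 mm thick. About as long as the pen but flat and dark all over; not part of the kit. Loose; pose at the centre of its underside, z up, length along its y axis.
- round_pocket: Grey insert 74 (x) x 86 mm (y), 10 mm thick, with one round pocket, 64 mm diameter, 6 mm deep, in its centre. Fixed in an aluminium tray, underside 3 mm over the bench. Origin at the centre of the underside; pocket floor 4 mm above the origin, top 10 mm. The three inserts lie side by side along x, 77.5 mm apart, in any order; the pen clip runs beside the row, 67 mm to their -y side.
- wide_pocket: Grey insert like the first, with one rectangular pocket 52 mm (x) by 76 mm (y), 6 mm deep, in its centre; origin and heights as for the round one.
- narrow_pocket: Grey insert like the first, with one rectangular pocket 30 mm (x) by 68 mm (y), 6 mm deep, in its centre; origin and heights as for the round one.
- pen_clip: Spring clip in the tray (rim 10 mm high), base 112 (x) x 30 mm. Origin under its centre, 3 mm over the bench. Pen lies along its x. Two pairs of upright spring jaws at x = -40 and +40 mm, 12 mm long, 29 mm high, mouth 20 mm wide; 68 mm between the pairs is free for fingers, nothing there over 6 mm. Pushed down with 3 to 10 N the pen passes the throat at 19.5 mm and rests with its axis at 16 mm.

How it is judged (in metres and radians):
At the end, for the whole second after the job is handed in: Tin, fuse box and strip in their pockets: within 12 mm of centre, 2.5 mm of the floor, upright to 0.08 rad, at rest. Pen home in the clip: height within 2.5 mm, sideways 4 mm, lengthways 15 mm, in line to 0.08 rad. Reel and brush within 30 mm of their starts (horizontal distance between tin and round_pocket below 0.012 m and z of tin in the frame of round_pocket between 0.002 and 0.0065 m and angle between each of tin, fuse_box, terminal_strip's own z axis and vertical below 0.08 rad and linear speed of each of tin, fuse_box, terminal_strip below 0.02 m/s and horizontal distance between fuse_box and wide_pocket below 0.012 m and z of fuse_box in the frame of wide_pocket between 0.002 and 0.0065 m and horizontal distance between terminal_strip and narrow_pocket below 0.012 m and z of terminal_strip in the frame of narrow_pocket between 0.002 and 0.0065 m and z of marker_mid in the frame of pen_clip between 0.0135 and 0.0185 m and y of marker_mid in the frame of pen_clip between -0.004 and 0.004 m and x of marker_mid in the frame of pen_clip between -0.015 and 0.015 m and angle between the y axis of marker_mid and the x axis of pen_clip, either way round below 0.08 rad and distance of each of solder_reel, brush from where it was at the start of the episode below 0.03 m); the robot touches nothing.
It fails at once if the solder reel is moved (distance of solder_reel from where it was at the start of the episode above 0.03 m).
It fails at once if the flat brush is moved (distance of brush from where it was at the start of the episode above 0.03 m).
It also fails if it takes over 91 s, if anything falls off the work surface, if the arm or the gripper's body presses on something with over 40 N, if the wrist force passes 120 N, or if a joint passes its speed limit or range.

## Working session

There is one attempt and no reset: what is moved stays moved. The work goes in short steps, Python scripts to look and compute and a tool call to move; the robot and the scene stay as the last step left them, time stands still between calls to the robot, and variables do not carry over. Pictures are saved under pics/ and viewed, about 12 in all and at most 16, crops included, and the job is handed in when it is done.

Besides the shell and the picture viewer there is one more tool, called in YAML: its name, and indented under it one key for each argument. drive_tool: Moves the arm, as the interface text tells. Its arguments: {"type":"object","properties":{"plan":{"type":"string"},"fingers":{"type":"number"},"squeeze":{"type":"number"}},"required":["plan"]}

```bash
mkdir -p pics; ls; cat > h.py <<'E'
import numpy as np, cv2, json
from plant import r
def cap(name,fn):
    c=r.capture(name); f=c.pop("frame"); cv2.imwrite(f"pics/{fn}.png",f[:,:,::-1])
    json.dump({k:np.array(v).tolist() for k,v in c.items()},open(f"pics/{fn}.json","w")); return f
def cam(fn):
    c=json.load(open(f"pics/{fn}.json")); R=cv2.Rodrigues(np.array(c["rvec"]))[0]
    f=192/np.tan(np.radians(c["fovy"])/2); return R,np.array(c["tvec"]).ravel(),f,c["cx"],c["cy"]
def w(fn,u,v,z):
    R,t,f,cx,cy=cam(fn); d=R.T@np.array([(u-cx)/f,(v-cy)/f,1]); o=-R.T@t
    return o+d*(z-o[2])/d[2]
def px(fn,p):
    R,t,f,cx,cy=cam(fn); q=R@np.array(p)+t; return f*q[0]/q[2]+cx,f*q[1]/q[2]+cy
def up(fn,x0,y0,x1,y1,s):
    i=cv2.imread(f"pics/{fn}.png")[y0:y1,x0:x1]; cv2.imwrite(f"pics/{fn}_c{x0}_{y0}.png",cv2.resize(i,None,fx=s,fy=s,interpolation=cv2.INTER_CUBIC))
E
python3 - <<'E'
from h import *
for n in("scene","top","wrist"): cap(n,n+"0")
a=[cv2.imread(f"pics/{n}0.png") for n in("scene","top","wrist")]
cv2.imwrite("pics/top0b.png",cv2.resize(a[1],(800,600),interpolation=cv2.INTER_CUBIC))
cv2.imwrite("pics/sw.png",cv2.resize(np.hstack([a[0],a[2]]),(800,300)))
print(r.get_state(),r.tcp_to_tips)
for n in("top0","scene0","wrist0"): R,t,*k=cam(n); print(n,-R.T@t,R[2],k)
E
```

```text
pics
{'time_s': 0.15, 'joints': array([ 9.20241407e+01,  2.05826580e+01,  6.47547248e-01, -1.20485422e-02,
       -7.01359679e+01, -1.65072007e+01]), 'qd': array([-0.04554596, -0.14196252,  0.16305893,  0.06872959,  0.06044539,
       -0.04902893]), 'joint_torque': array([-1.75718251e-03, -5.83273101e+01,  2.93288237e+01,  7.00115874e+00,
        8.74554418e-03, -1.07953613e-04]), 'tcp_pos': array([0.16876023, 0.65321376, 0.23385177]), 'eef_rot': array([ 1.79928632e+02, -9.33636266e-03, -1.44871551e+01]), 'contact_force': array([-0.52343511, -0.36701873, -0.81926332]), 'moment': array([-0.01805198, -0.00837871, -0.06807282]), 'gripper_width': 0.0874205685244578} 0.008
top0 [0.39048141 0.19686267 0.87541306] [ 0.15979294  0.01909875 -0.98696578] [np.float64(481.57037361656927), 248.7823176283657, 190.59855168346593]
scene0 [ 0.20724742 -0.32297837  0.64121437] [ 0.36568122  0.62185006 -0.69251697] [np.float64(378.2920136262367), 256.09828515784767, 185.4762558874853]
wrist0 [0.24783791 0.6327238  0.38436081] [-0.29074059  0.07290023 -0.95402068] [np.float64(334.490284821044), 255.18576604615183, 183.48966347594333]
```

View pics/top0b.png

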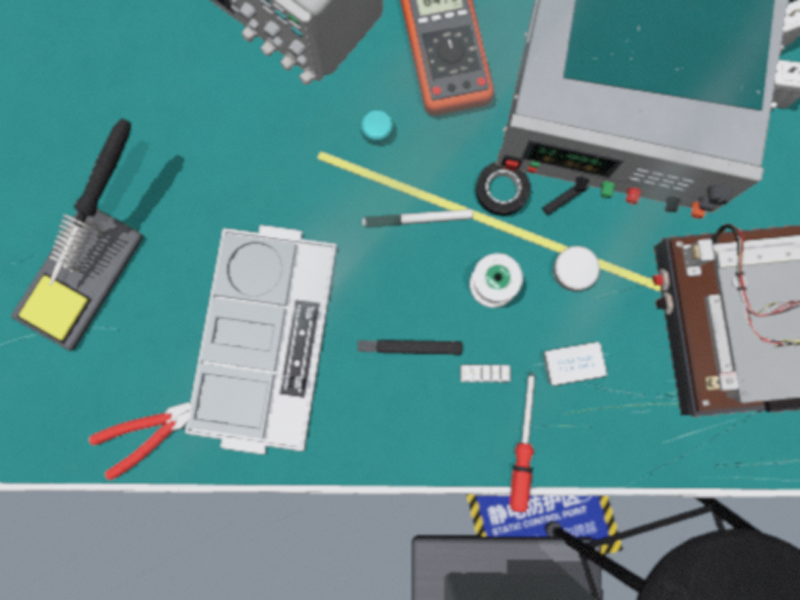

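View pics/sw.png

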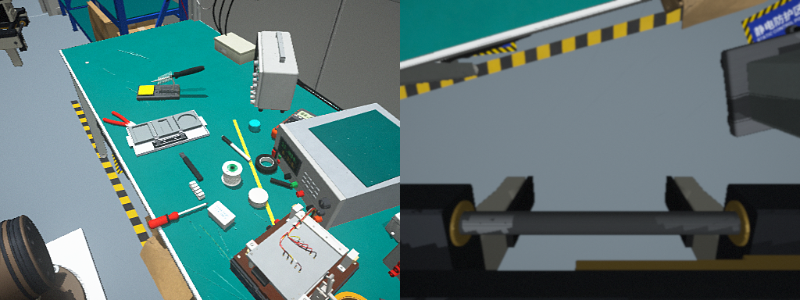

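The top view shows the tray (scaled picture, x 190–335, y 225–450) with round, narrow and wide pockets and the clip at the right. The tin is at (577,268), reel (497,280), box (575,363), strip (485,373), pen (417,218) and brush (410,347). I'll take a closer crop.

```bash
python3 - <<'E'
from h import *
up("top0",110,130,400,300,2.75)
E
```

```text
(no output)
```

View pics/top0_c110_130.png

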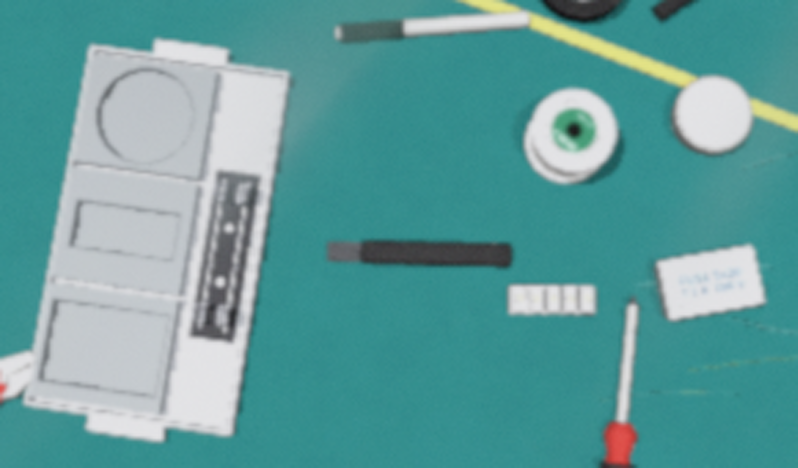

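```bash
cat > m.py <<'E'
from h import *
def g(u,v,z): return w("top0",110+u/2.75,130+v/2.75,z)[:2]
P=dict(round=(146,116,.010),narrow=(125,231,.010),wide=(105,346,.010),clip=(226,256,.009),tin=(712,115,.023),reel=(573,132,.046),brush=(419,253,.01),box=(711,282,.025),strip=(552,300,.017),pA=(336,32,.006),pB=(528,19,.006),scr=(630,300,.01),tape=(582,0,.02))
D={k:g(*v) for k,v in P.items()}
for k,v in D.items(): print(k,v.round(4),"rad",round(np.hypot(*v),3))
def ang(a,b): d=b-a; return np.degrees(np.arctan2(d[1],d[0])).round(1),np.hypot(*d).round(4)
print("pen",(D['pA']+D['pB'])/2,ang(D['pA'],D['pB']))
print("row",ang(D['wide'],D['round']),"n-clip",ang(D['narrow'],D['clip']))
print("box",ang(g(663,290,.025),g(759,274,.025)),"strip",ang(g(508,300,.017),g(596,300,.017)),"brush",ang(g(328,251,.01),g(511,255,.01)))
E
python3 m.py
```

```text
round [0.5643 0.3714] rad 0.676
narrow [0.487  0.3826] rad 0.619
wide [0.4118 0.3928] rad 0.569
clip [0.4709 0.3155] rad 0.567
tin [ 0.5634 -0.0023] rad 0.563
reel [0.5475 0.0914] rad 0.555
brush [0.4734 0.1888] rad 0.51
box [0.4543 0.0025] rad 0.454
strip [0.4427 0.1031] rad 0.455
pA [0.6234 0.2452] rad 0.67
pB [0.6327 0.1154] rad 0.643
scr [0.4434 0.0518] rad 0.446
tape [0.6419 0.0806] rad 0.647
pen [0.6280659  0.18028185] (np.float64(-85.9), np.float64(0.1301))
row (np.float64(-8.0), np.float64(0.154)) n-clip (np.float64(-103.5), np.float64(0.0689))
box (np.float64(-80.3), np.float64(0.0623)) strip (np.float64(-89.7), np.float64(0.0566)) brush (np.float64(-91.0), np.float64(0.1198))
```

```bash
cat >> h.py <<'E'
from scipy.spatial.transform import Rotation as Ro
def go(*ts):
    """targets (x,y,z,yaw) -> rows (cm,rad) from present pose"""
    s=r.get_state(); p=s["tcp_pos"]; y0=s["eef_rot"][2]
    print("t",s["time_s"],p.round(4),s["eef_rot"].round(1),"F",s["contact_force"].round(1),"w",round(s["gripper_width"],4))
    R=Ro.from_euler("xyz",[180,0,y0],degrees=True).as_matrix()
    for t in ts:
        d=R.T@(np.array(t[:3])-p)*100; print(t,"->",d.round(2),round(-np.radians((t[3]-y0+180)%360-180),3))
E
python3 - <<'E'
from h import *
for u,v in((505,152),(600,175),(700,207),(655,250),(690,412),(430,110),(492,98)): print(u,v,w("top0",u*.64,v*.64,0)[:2].round(3))
go((.4427,.1031,.2,-90))
E
```

```text
505 152 [0.712 0.074]
600 175 [ 0.683 -0.04 ]
700 207 [ 0.643 -0.157]
655 250 [ 0.591 -0.101]
690 412 [ 0.401 -0.131]
430 110 [0.766 0.165]
492 98 [0.781 0.088]
t 0.15 [0.1688 0.6532 0.2339] [179.9  -0.  -14.5] F [-0.5 -0.4 -0.8] w 0.0874
(0.4427, 0.1031, 0.2, -90) -> [40.28 46.41  3.39] 1.318
```

drive_tool:
  plan: "6 6 1 0.18; 12 12 2 0.36; 18 18 3 0.54; 24 24 3.4 0.72; 29 30 3.4 0.9; 34 36 3.4 1.08; 38 42 3.4 1.24; 40.3 46.4 3.4 1.32"
  fingers: -1
  squeeze: 20

```text
time_s: 1.15
tcp_pos: [0.4011, 0.2114, 0.2019]
eef_rot: [-180.0, 0.0, -90.3]
contact_force: [1.0, 0.3, -0.0]
gripper_width: 0.0873
```

drive_tool:
  plan: "0 0 0 0; 0 0 0 0; 0 0 0 0; 0 0 0 0"

```text
time_s: 1.65
tcp_pos: [0.4004, 0.2143, 0.2017]
eef_rot: [180.0, -0.0, -90.0]
contact_force: [0.0, 0.8, -0.0]
gripper_width: 0.0875
```

```bash
python3 - <<'E'
from h import *
cap("wrist","w1"); up("w1",0,0,512,384,1.55)
go((.4427,.1031,.016,-90))
print(px("w1",(.4427,.1031,.017)),px("w1",(.4543,.0025,.025)))
E
```

```text
t 1.7 [0.4004 0.2142 0.2018] [180.  -0. -90.] F [0.2 0.6 1.4] w 0.0875
(0.4427, 0.1031, 0.016, -90) -> [11.11 -4.23 18.58] -0.0
(np.float64(209.72879137362995), np.float64(45.513375958971125)) (np.float64(189.3030027002685), np.float64(-87.9797503954097))
```

View pics/w1_c0_0.png

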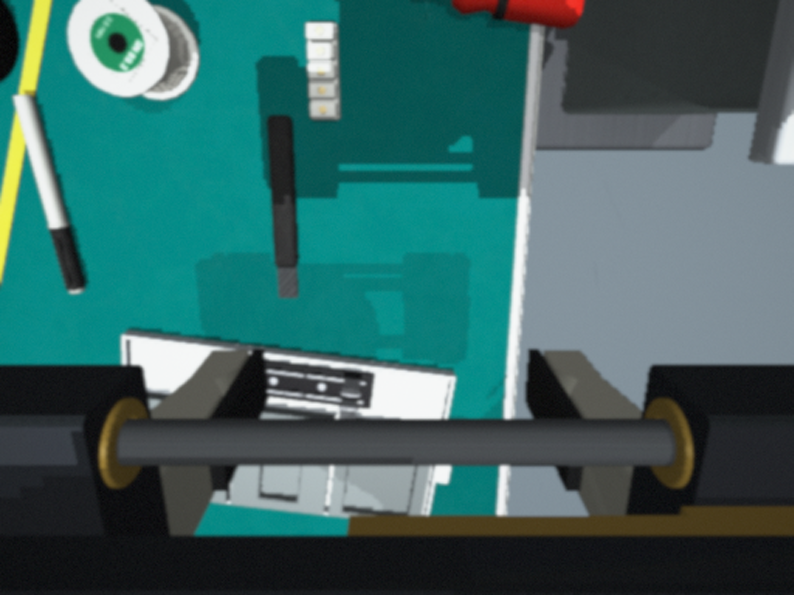

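Strip centre (323,70 in the enlarged picture) agrees with the projection; the clip's dark base is centred near (318,381). I'll check both and go for the strip.

```bash
python3 - <<'E'
from h import *
g=lambda u,v,z:w("w1",u/1.55,v/1.55,z)[:2].round(4)
print("strip",g(320,23,.017),g(325,108,.017),"pen",g(25,98,.006),g(76,290,.006))
print("clip",g(318,383,.009),"ends",g(264,376,.009),g(373,390,.009))
print("narrow",g(280,473,.010),"box",)
up("w1",130,200,310,345,4.4)
E
```

```text
strip [0.4446 0.0773] [0.4436 0.1244] pen [0.6335 0.1182] [0.6248 0.2452]
clip [0.4576 0.3164] ends [0.497  0.3106] [0.4171 0.3222]
narrow [0.4906 0.3942] box
```

View pics/w1_c130_200.png

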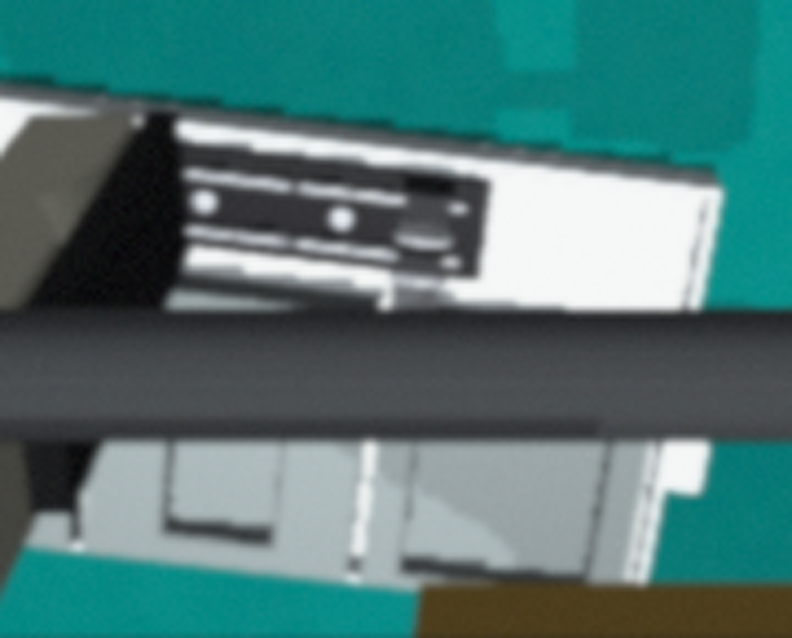

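drive_tool:
  plan: "5.5 -2.1 3 0; 11.1 -4.2 6 0; 11.1 -4.2 10 0; 11.1 -4.2 12 0; 11.1 -4.2 12 0; 11.1 -4.2 12 0"
  fingers: 0

```text
time_s: 2.45
tcp_pos: [0.443, 0.103, 0.0827]
eef_rot: [-179.9, 0.0, -90.0]
contact_force: [0.2, 0.8, -0.3]
gripper_width: 0.0442
```

drive_tool:
  plan: "0.1 0 3.5 0; 0.1 0 6.7 0; 0.1 0 6.7 0; 0.1 0 6.7 0"

```text
time_s: 2.95
tcp_pos: [0.4434, 0.102, 0.0163]
eef_rot: [-179.9, 0.1, -90.1]
contact_force: [-0.6, 1.0, 0.1]
gripper_width: 0.044
```

drive_tool:
  plan: "0 0 0 0; 0 0 0 0; 0 0 0 0; 0 0 0 0"
  fingers: 1

```text
time_s: 3.45
tcp_pos: [0.4427, 0.1013, 0.0153]
eef_rot: [-180.0, 0.0, -90.1]
contact_force: [-1.4, 0.6, 5.9]
gripper_width: 0.016
```

drive_tool:
  plan: "0 0 -4 0; 0 0 -8 0; 0 0 -10 0; 0 0 -10 0"

```text
time_s: 3.95
tcp_pos: [0.4432, 0.1017, 0.1163]
eef_rot: [-179.8, 0.1, -90.1]
contact_force: [-0.3, 0.4, -1.2]
gripper_width: 0.0156
```

```bash
python3 - <<'E'
from h import *
go((.487,.3826,.11,-98),(.487,.3826,.024,-98))
E
```

```text
t 3.95 [0.4432 0.1017 0.1163] [-1.798e+02  1.000e-01 -9.010e+01] F [-0.3  0.4 -1.2] w 0.0156
(0.487, 0.3826, 0.11, -98) -> [-28.1   -4.32   0.63] 0.138
(0.487, 0.3826, 0.024, -98) -> [-28.1   -4.32   9.23] 0.138
```

drive_tool:
  plan: "-6 -0.9 0 0.05; -12 -1.8 0 0.1; -18 -2.7 0 0.138; -24 -3.6 0 0.138; -28.1 -4.3 0.6 0.138; -28.1 -4.3 0.6 0.138; -28.1 -4.3 0.6 0.138; -28.1 -4.3 0.6 0.138"

```text
time_s: 4.95
tcp_pos: [0.4858, 0.3809, 0.1085]
eef_rot: [180.0, -0.0, -98.1]
contact_force: [-0.0, -0.2, -0.4]
gripper_width: 0.0156
```

drive_tool:
  plan: "0 0 0 0; 0 0 0 0; 0 0 0 0"

```text
time_s: 5.32
tcp_pos: [0.4861, 0.3819, 0.1092]
eef_rot: [-180.0, 0.0, -98.0]
contact_force: [-0.9, -0.7, 0.3]
gripper_width: 0.0156
```

```bash
python3 - <<'E'
from h import *
cap("top","t2"); cap("scene","s2");cap("wrist","w2")
go((.487,.3826,.024,-98))
a=cv2.imread("pics/w2.png"); a=cv2.resize(a,(512,384))
t=cv2.resize(cv2.imread("pics/s2.png")[110:210,160:290],None,fx=2.95,fy=2.95,interpolation=cv2.INTER_CUBIC)
o=np.zeros((600,800,3),np.uint8); o[:295,:384]=t[:295,:384]; b=cv2.resize(cv2.imread("pics/t2.png")[130:300,110:230],None,fx=3.4,fy=3.4,interpolation=cv2.INTER_CUBIC); o[:578,390:390+408]=b; o[300:586,:381]=cv2.resize(a,(381,286)); cv2.imwrite("pics/m2.png",o)
E
```

```text
t 5.475 [0.4861 0.3821 0.109 ] [-180.    0.  -98.] F [ 0.3 -0.1 -0.4] w 0.0159
(0.487, 0.3826, 0.024, -98) -> [-0.07 -0.08  8.5 ] -0.0
```

View pics/m2.png

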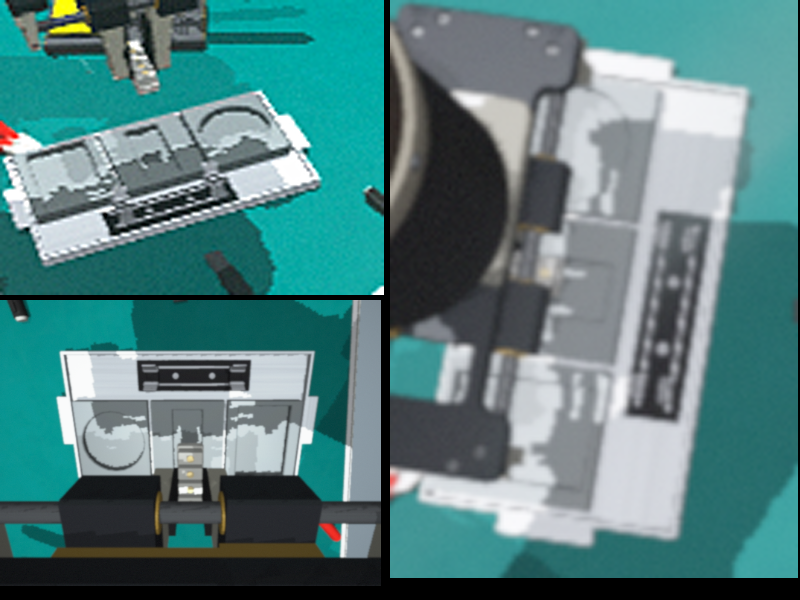

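Strip lines up with the narrow pocket in the wrist view (strip at x≈190, pocket 172–203); clip centred at about (194,376), jaws at x≈150 and 238.

drive_tool:
  plan: "-0.1 -0.1 4 0; -0.1 -0.1 7 0; -0.1 -0.1 8.4 0; -0.1 -0.1 8.5 0; -0.1 -0.1 8.5 0"

```text
time_s: 6.1
tcp_pos: [0.4876, 0.3835, 0.0248]
eef_rot: [-180.0, 0.1, -98.0]
contact_force: [-0.3, -1.0, -0.1]
gripper_width: 0.0154
```

```bash
python3 - <<'E'
from h import *
k=512/381
print("clip",w("w2",194*k,76*k,.009),w("w2",150*k,76*k,.02),w("w2",238*k,76*k,.02))
print("pocket narrow x px", w("w2",187.5*k,122*k,.013),w("w2",203*k,122*k,.013)); print("round",w("w2",114*k,(440-300)*k,.013))
go((.487,.3826,.024,-98))
E
```

```text
clip [0.47312333 0.3178772  0.009     ] [0.51404681 0.31138519 0.02      ] [0.43235066 0.32289544 0.02      ]
pocket narrow x px [0.48586447 0.36194945 0.013     ] [0.47021167 0.36415538 0.013     ]
round [0.56452441 0.37037629 0.013     ]
t 6.1 [0.4876 0.3835 0.0248] [-1.8e+02  1.0e-01 -9.8e+01] F [-0.3 -1.  -0.1] w 0.0154
(0.487, 0.3826, 0.024, -98) -> [0.1  0.05 0.08] -0.0
```

drive_tool:
  plan: "0.1 0.1 0.2 0; 0.1 0.1 0.2 0"

```text
time_s: 6.35
tcp_pos: [0.486, 0.3822, 0.0224]
eef_rot: [-180.0, 0.0, -98.0]
contact_force: [0.2, 0.2, -0.3]
gripper_width: 0.0157
```

drive_tool:
  plan: "0 0 0 0; 0 0 0 0; 0 0 0 0"
  fingers: 0.25

```text
time_s: 6.72
tcp_pos: [0.4861, 0.3822, 0.0219]
eef_rot: [-180.0, 0.0, -98.0]
contact_force: [0.3, -0.3, 0.3]
gripper_width: 0.0324
```

drive_tool:
  plan: "0 0 -4 0; 0 0 -9 0; 0 0 -10 0; 0 0 -10 0; 0 0 -10 0"

```text
time_s: 7.35
tcp_pos: [0.4854, 0.3814, 0.1205]
eef_rot: [179.9, -0.1, -98.0]
contact_force: [-0.3, -0.4, -0.0]
gripper_width: 0.0327
```

```bash
python3 - <<'E'
from h import *
go((.4543,.0025,.12,-80.3),(.4543,.0025,.016,-80.3))
E
```

```text
t 7.35 [0.4854 0.3814 0.1205] [ 1.799e+02 -1.000e-01 -9.800e+01] F [-0.3 -0.4 -0. ] w 0.0327
(0.4543, 0.0025, 0.12, -80.3) -> [37.95 -2.22  0.05] -0.31
(0.4543, 0.0025, 0.016, -80.3) -> [37.95 -2.22 10.45] -0.31
```

drive_tool:
  plan: "6 -0.4 0 -0.05; 12 -0.8 0 -0.12; 18 -1.2 0 -0.2; 24 -1.5 0 -0.27; 30 -1.9 0 -0.31; 35 -2.2 0 -0.31; 38 -2.2 0 -0.31; 38 -2.2 0 -0.31"
  fingers: -0.4

```text
time_s: 8.35
tcp_pos: [0.4535, 0.0007, 0.1207]
eef_rot: [179.9, -0.0, -80.4]
contact_force: [-0.0, -0.3, -0.1]
gripper_width: 0.0614
```

drive_tool:
  plan: "0 0 0 0; 0 0 0 0; 0 0 0 0"

```text
time_s: 8.72
tcp_pos: [0.4549, 0.0034, 0.1217]
eef_rot: [180.0, -0.0, -80.2]
contact_force: [-0.1, 0.5, 0.1]
gripper_width: 0.0617
```

```bash
python3 - <<'E'
from h import *
cap("wrist","w3"); cap("top","t3")
go((.4543,.0025,.016,-80.3))
o=np.zeros((600,800,3),np.uint8); o[:384,:512]=cv2.imread("pics/w3.png")
b=cv2.resize(cv2.imread("pics/t3.png")[130:300,110:230],None,fx=2.3,fy=2.3,interpolation=cv2.INTER_CUBIC); o[:391,520:796]=b; cv2.imwrite("pics/m3.png",o[:400])
E
```

```text
t 8.825 [0.4548 0.0032 0.1218] [180.   -0.  -80.2] F [ 0.4 -0.1 -0.5] w 0.0615
(0.4543, 0.0025, 0.016, -80.3) -> [ 0.06  0.07 10.58] 0.002
```

View pics/m3.png

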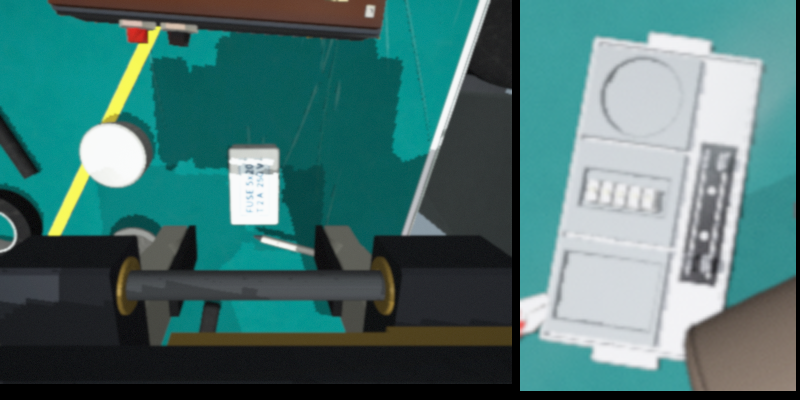

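Strip sits squarely in the narrow pocket. The box (229–279 × 150–223) is centred between the fingers; the tin is at (115,156).

drive_tool:
  plan: "0 0.1 5 0; 0 0.1 9.5 0; 0 0.1 10.6 0; 0 0.1 10.6 0; 0 0.1 10.6 0"

```text
time_s: 9.45
tcp_pos: [0.455, 0.0031, 0.0173]
eef_rot: [-179.9, 0.0, -80.2]
contact_force: [-0.1, -0.8, -0.3]
gripper_width: 0.0615
```

```bash
python3 - <<'E'
from h import *
print(w("w3",254,187,.025),w("w3",115,156,.023),px("w3",(.4543,.0025,.025)))
go((.4543,.0025,.016,-80.3))
E
```

```text
[0.45598344 0.00221853 0.025     ] [ 0.56435118 -0.00358053  0.023     ] (np.float64(256.0714020120744), np.float64(187.68947666021168))
t 9.45 [0.455  0.0031 0.0173] [-179.9    0.   -80.2] F [-0.1 -0.8 -0.3] w 0.0615
(0.4543, 0.0025, 0.016, -80.3) -> [0.05 0.08 0.13] 0.001
```

drive_tool:
  plan: "0 0 0.1 0; 0 0 0.1 0; 0 0 0.1 0; 0 0 0.1 0"
  fingers: 1

```text
time_s: 9.95
tcp_pos: [0.4541, 0.0027, 0.0153]
eef_rot: [-180.0, 0.0, -80.3]
contact_force: [-1.2, 0.2, 6.9]
gripper_width: 0.0379
```

drive_tool:
  plan: "0 0 -5 0; 0 0 -10 0; 0 0 -10 0; 0 0 -10 0"

```text
time_s: 10.45
tcp_pos: [0.4534, 0.0025, 0.1148]
eef_rot: [-180.0, 0.0, -80.3]
contact_force: [-0.1, -0.4, -0.8]
gripper_width: 0.0381
```

```bash
python3 - <<'E'
from h import *
go((.4110,.3931,.115,-98),(.4110,.3931,.024,-98))
E
```

```text
t 10.45 [0.4534 0.0025 0.1148] [-180.     0.   -80.3] F [-0.1 -0.4 -0.8] w 0.0381
(0.411, 0.3931, 0.115, -98) -> [-3.921e+01 -2.420e+00 -2.000e-02] 0.309
(0.411, 0.3931, 0.024, -98) -> [-39.21  -2.42   9.08] 0.309
```

drive_tool:
  plan: "-6 -0.4 0 0.05; -12 -0.8 0 0.12; -18 -1.2 0 0.2; -24 -1.6 0 0.26; -30 -2 0 0.309; -36 -2.4 0 0.309; -39.2 -2.4 0 0.309; -39.2 -2.4 0 0.309"

```text
time_s: 11.45
tcp_pos: [0.4101, 0.3943, 0.1126]
eef_rot: [179.9, -0.2, -97.8]
contact_force: [0.5, -0.2, -1.0]
gripper_width: 0.0375
```

drive_tool:
  plan: "0 0 0 0; 0 0 0 0; 0 0 0 0"

```text
time_s: 11.82
tcp_pos: [0.4114, 0.3921, 0.1149]
eef_rot: [180.0, -0.0, -98.0]
contact_force: [0.4, -0.3, -0.9]
gripper_width: 0.0379
```

```bash
python3 - <<'E'
from h import *
go((.4110,.3931,.0245,-98))
E
```

```text
t 11.825 [0.4114 0.3921 0.1149] [180.  -0. -98.] F [ 0.4 -0.3 -0.9] w 0.0379
(0.411, 0.3931, 0.0245, -98) -> [-0.09  0.05  9.04] -0.0
```

drive_tool:
  plan: "-0.1 0 5 0; -0.1 0 8.5 0; -0.1 0 9.1 0; -0.1 0 9.2 0; -0.1 0 9.2 0; -0.1 0 9.2 0"

```text
time_s: 12.58
tcp_pos: [0.4117, 0.3946, 0.0239]
eef_rot: [-180.0, 0.1, -98.0]
contact_force: [-0.0, 0.3, -0.2]
gripper_width: 0.0377
```

drive_tool:
  plan: "0 0 0 0; 0 0 0 0; 0 0 0 0"
  fingers: -0.2

```text
time_s: 12.95
tcp_pos: [0.4113, 0.394, 0.023]
eef_rot: [-180.0, 0.0, -98.0]
contact_force: [-0.6, -0.3, -0.5]
gripper_width: 0.0521
```

drive_tool:
  plan: "0 0 -4 0; 0 0 -9 0; 0 0 -10 0; 0 0 -10 0; 0 0 -10 0"

```text
time_s: 13.58
tcp_pos: [0.4107, 0.3932, 0.1215]
eef_rot: [179.9, -0.1, -98.0]
contact_force: [-0.3, 0.2, -0.5]
gripper_width: 0.0523
```

```bash
python3 - <<'E'
from h import *
go((.5638,-.003,.12,-80),(.5638,-.003,.016,-80))
E
```

```text
t 13.575 [0.4107 0.3932 0.1215] [ 1.799e+02 -1.000e-01 -9.800e+01] F [-0.3  0.2 -0.5] w 0.0523
(0.5638, -0.003, 0.12, -80) -> [ 37.11 -20.66   0.15] -0.314
(0.5638, -0.003, 0.016, -80) -> [ 37.11 -20.66  10.55] -0.314
```

drive_tool:
  plan: "5 -2.8 0 -0.05; 10 -5.6 0 -0.12; 15 -8.4 0 -0.2; 20 -11.1 0 -0.27; 25 -13.9 0 -0.31; 30 -16.7 0 -0.31; 35 -19.5 0 -0.31; 37.1 -20.7 0 -0.31"
  fingers: -0.75

```text
time_s: 14.58
tcp_pos: [0.5646, -0.005, 0.121]
eef_rot: [179.8, -0.0, -80.4]
contact_force: [0.4, 0.4, -0.5]
gripper_width: 0.0766
```

drive_tool:
  plan: "0 0 0 0; 0 0 0 0; 0 0 0 0; 0 0 0 0"

```text
time_s: 15.08
tcp_pos: [0.5647, -0.0013, 0.1229]
eef_rot: [180.0, 0.0, -80.1]
contact_force: [-0.0, 0.0, -0.6]
gripper_width: 0.0765
```

```bash
python3 - <<'E'
from h import *
cap("wrist","w4"); cap("top","t4")
go((.5638,-.003,.016,-80))
print(px("w4",(.5638,-.003,.023)))
o=np.zeros((400,800,3),np.uint8); o[:384,:512]=cv2.imread("pics/w4.png")
b=cv2.resize(cv2.imread("pics/t4.png")[130:300,110:230],None,fx=2.3,fy=2.3,interpolation=cv2.INTER_CUBIC); o[:391,520:796]=b; cv2.imwrite("pics/m4.png",o)
E
```

```text
t 15.175 [ 0.5648 -0.0015  0.123 ] [-180.     0.   -80.1] F [ 0.2 -0.3  0.7] w 0.0765
(0.5638, -0.003, 0.016, -80) -> [ 0.13  0.13 10.7 ] -0.003
(np.float64(256.716769256838), np.float64(185.509335674256))
```

View pics/m4.png

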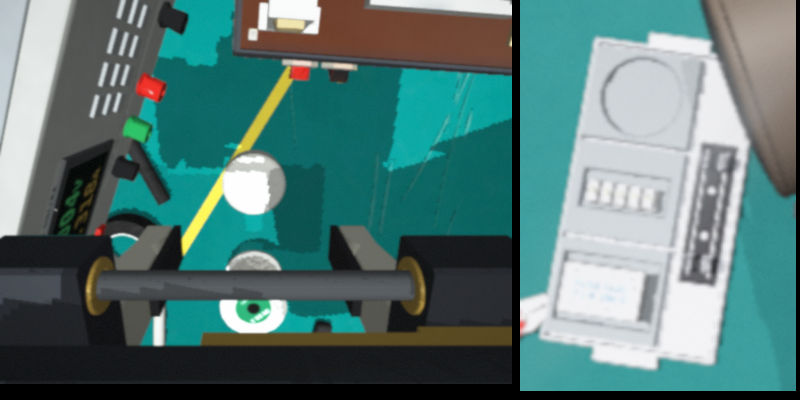

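Box sits in its pocket. The tin at (254,184) is centred between the fingers; a dark probe ends near (167,200), so I'll check clearance and narrow the opening.

```bash
python3 - <<'E'
from h import *
for u,v,z in((167,200,.01),(137,128,.03),(123,165,.04),(254,184,.023),(335,75,.03)): print(w("w4",u,v,z).round(3))
E
```

```text
[0.635 0.027 0.01 ]
[ 0.657 -0.033  0.03 ]
[ 0.662 -0.007  0.04 ]
[ 0.566 -0.004  0.023]
[ 0.525 -0.094  0.03 ]
```

drive_tool:
  plan: "0 0.1 4 0; 0 0.1 6 0; 0 0.1 6 0"
  fingers: -0.45

```text
time_s: 15.55
tcp_pos: [0.5628, -0.0024, 0.0616]
eef_rot: [179.8, -0.0, -80.2]
contact_force: [0.9, -0.2, 0.1]
gripper_width: 0.0639
```

drive_tool:
  plan: "0.1 -0.15 0 -0.18; 0.1 -0.15 0 -0.35; 0.1 -0.15 2 -0.35; 0.1 -0.15 4.3 -0.35; 0.1 -0.15 4.5 -0.35; 0.1 -0.15 4.5 -0.35"

```text
time_s: 16.3
tcp_pos: [0.5663, -0.0028, 0.019]
eef_rot: [-179.9, -0.0, -60.1]
contact_force: [-0.1, -0.4, 1.0]
gripper_width: 0.0632
```

drive_tool:
  plan: "0 0 0 0; 0 0 0 0; 0 0 0 0; 0 0 0 0"
  fingers: 1

```text
time_s: 16.8
tcp_pos: [0.5661, -0.0028, 0.0188]
eef_rot: [-179.9, -0.0, -60.1]
contact_force: [-1.0, 0.3, 6.6]
gripper_width: 0.0494
```

drive_tool:
  plan: "0 0 -5 0; 0 0 -10 0; 0 0 -10 0; 0 0 -10 0"

```text
time_s: 17.3
tcp_pos: [0.5651, -0.003, 0.1177]
eef_rot: [-180.0, 0.0, -60.2]
contact_force: [-0.2, -0.3, -0.6]
gripper_width: 0.0495
```

```bash
python3 - <<'E'
from h import *
go((.564,.3712,.115,-98),(.564,.3712,.024,-98))
E
```

```text
t 17.3 [ 0.5651 -0.003   0.1177] [-180.     0.   -60.2] F [-0.2 -0.3 -0.6] w 0.0495
(0.564, 0.3712, 0.115, -98) -> [-32.52 -18.52   0.27] 0.66
(0.564, 0.3712, 0.024, -98) -> [-32.52 -18.52   9.37] 0.66
```

drive_tool:
  plan: "-5 -2.9 0 0.1; -10 -5.7 0 0.22; -15 -8.5 0 0.34; -20 -11.4 0 0.46; -25 -14.2 0 0.58; -30 -17.1 0 0.66; -32.5 -18.5 0.2 0.66; -32.5 -18.5 0.2 0.66"

```text
time_s: 18.3
tcp_pos: [0.5632, 0.3721, 0.1134]
eef_rot: [179.9, -0.2, -97.8]
contact_force: [-0.0, -1.2, -1.2]
gripper_width: 0.0495
```

drive_tool:
  plan: "0 0 0 0; 0 0 0 0; 0 0 0 0; 0 0 0 0"

```text
time_s: 18.8
tcp_pos: [0.5644, 0.3704, 0.1162]
eef_rot: [-180.0, 0.0, -98.0]
contact_force: [-1.0, -0.5, -0.3]
gripper_width: 0.0497
```

```bash
python3 - <<'E'
from h import *
go((.564,.3712,.026,-98))
E
```

```text
t 18.8 [0.5644 0.3704 0.1162] [-180.    0.  -98.] F [-1.  -0.5 -0.3] w 0.0497
(0.564, 0.3712, 0.026, -98) -> [-0.07  0.05  9.02] -0.0
```

Open to ~60 mm on release (outer 51 mm; strip edge at 69 mm).

drive_tool:
  plan: "-0.1 0 5 0; -0.1 0 8.4 0; -0.1 0 9 0; -0.1 0 9.1 0; -0.1 0 9.1 0; -0.1 0 9.1 0"

```text
time_s: 19.55
tcp_pos: [0.5646, 0.3721, 0.0255]
eef_rot: [-180.0, 0.0, -98.0]
contact_force: [0.6, -0.8, 0.1]
gripper_width: 0.0495
```

drive_tool:
  plan: "0 0 0 0; 0 0 0 0; 0 0 0 0"
  fingers: -0.36

```text
time_s: 19.92
tcp_pos: [0.5644, 0.372, 0.025]
eef_rot: [-180.0, 0.0, -98.0]
contact_force: [0.2, 0.0, -0.7]
gripper_width: 0.0593
```

drive_tool:
  plan: "0 0 -4 0; 0 0 -9 0; 0 0 -10 0; 0 0 -10 0; 0 0 -10 0"

```text
time_s: 20.55
tcp_pos: [0.5636, 0.3713, 0.1234]
eef_rot: [179.9, -0.1, -98.0]
contact_force: [-0.0, 0.1, -0.2]
gripper_width: 0.0599
```

```bash
python3 - <<'E'
from h import *
go((.6287,.181,.12,-86),(.6287,.181,.0095,-86))
E
```

```text
t 20.55 [0.5636 0.3713 0.1234] [ 1.799e+02 -1.000e-01 -9.800e+01] F [-0.   0.1 -0.2] w 0.0599
(0.6287, 0.181, 0.12, -86) -> [17.94 -9.09  0.34] -0.209
(0.6287, 0.181, 0.0095, -86) -> [17.94 -9.09 11.39] -0.209
```

drive_tool:
  plan: "4.5 -2.3 0 -0.05; 9 -4.6 0 -0.12; 13.5 -6.9 0 -0.21; 18 -9.1 0.3 -0.21; 18 -9.1 0.3 -0.21; 18 -9.1 0.3 -0.21; 18 -9.1 0.3 -0.21; 18 -9.1 0.3 -0.21"
  fingers: 0.1

```text
time_s: 21.55
tcp_pos: [0.6292, 0.1821, 0.1217]
eef_rot: [180.0, -0.0, -85.9]
contact_force: [-0.9, 0.7, 0.2]
gripper_width: 0.0395
```

```bash
python3 - <<'E'
from h import *
cap("wrist","w5"); cap("top","t5")
go((.6287,.181,.0095,-86))
print(px("w5",(.6287,.181,.006)))
o=np.zeros((400,800,3),np.uint8); o[:384,:512]=cv2.imread("pics/w5.png")
b=cv2.resize(cv2.imread("pics/t5.png")[130:300,110:230],None,fx=2.3,fy=2.3,interpolation=cv2.INTER_CUBIC); o[:391,520:796]=b; cv2.imwrite("pics/m5.png",o)
E
```

```text
t 21.65 [0.6293 0.1818 0.1218] [180.   -0.  -85.9] F [-0.1 -1.1 -0.1] w 0.0397
(0.6287, 0.181, 0.0095, -86) -> [ 0.08  0.07 11.23] 0.002
(np.float64(255.96295364224736), np.float64(180.32781271528316))
```

View pics/m5.png

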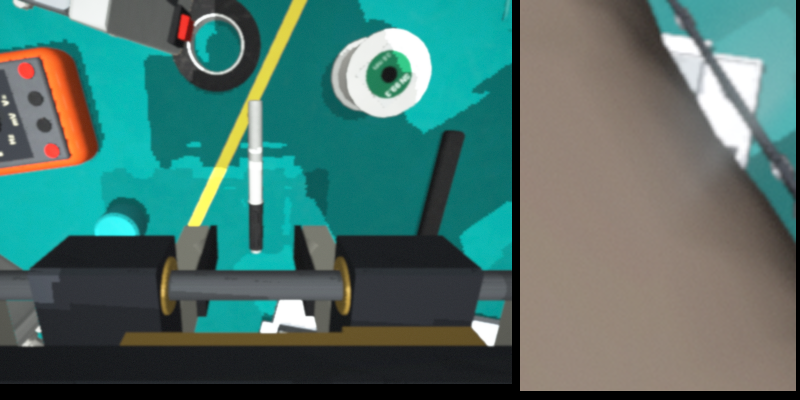

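Pen runs from (254,101) to (256,252), straight between the fingers.

drive_tool:
  plan: "0.1 0.1 5 0; 0.1 0.1 9.5 0; 0.1 0.1 10.8 0; 0.1 0.1 11.1 0; 0.1 0.1 11.1 0; 0.1 0.1 11.1 0"

```text
time_s: 22.4
tcp_pos: [0.6296, 0.1806, 0.0127]
eef_rot: [-179.9, 0.1, -85.9]
contact_force: [-0.7, 0.5, -0.6]
gripper_width: 0.0395
```

```bash
python3 - <<'E'
from h import *
a,b=w("w5",254,101,.006),w("w5",256,252,.006); print(a,b,(a+b)/2)
go((*((a+b)/2)[:2],.0105,-86))
E
```

```text
[0.6349164  0.11708402 0.006     ] [0.6237788  0.24758828 0.006     ] [0.6293476  0.18233615 0.006     ]
t 22.4 [0.6296 0.1806 0.0127] [-1.799e+02  1.000e-01 -8.590e+01] F [-0.7  0.5 -0.6] w 0.0395
(np.float64(0.6293476001136814), np.float64(0.18233614926202263), 0.0105, -86) -> [-0.18  0.01  0.22] 0.001
```

drive_tool:
  plan: "-0.1 0 0.2 0; -0.1 0 0.2 0; -0.1 0 0.2 0"

```text
time_s: 22.78
tcp_pos: [0.6286, 0.181, 0.009]
eef_rot: [-180.0, 0.0, -85.9]
contact_force: [-0.5, 0.1, -0.2]
gripper_width: 0.0396
```

drive_tool:
  plan: "0 0 0 0; 0 0 0 0; 0 0 0 0; 0 0 0 0"
  fingers: 1
  squeeze: 35

```text
time_s: 23.28
tcp_pos: [0.6286, 0.1809, 0.0088]
eef_rot: [180.0, -0.0, -85.9]
contact_force: [0.1, 0.2, -0.7]
gripper_width: 0.0107
```

drive_tool:
  plan: "0 0 -5 0; 0 0 -10 0; 0 0 -10 0; 0 0 -10 0"

```text
time_s: 23.78
tcp_pos: [0.6282, 0.181, 0.1088]
eef_rot: [-180.0, 0.0, -85.9]
contact_force: [-0.6, 0.1, 0.1]
gripper_width: 0.0108
```

```bash
python3 - <<'E'
from h import *
go((.4718,.3171,.11,-8))
E
```

```text
t 23.775 [0.6282 0.181  0.1088] [-180.     0.   -85.9] F [-0.6  0.1  0.1] w 0.0108
(0.4718, 0.3171, 0.11, -8) -> [-14.69  14.64  -0.12] -1.36
```

drive_tool:
  plan: "-2 2 0 -0.17; -4 4 0 -0.34; -6 6 0 -0.51; -8 8 0 -0.68; -10 10 0 -0.85; -12 12 0 -1.02; -14 14 0 -1.19; -14.7 14.6 0 -1.36"

```text
time_s: 24.78
tcp_pos: [0.4708, 0.3174, 0.1074]
eef_rot: [179.9, 0.1, -7.6]
contact_force: [0.7, -0.7, -0.0]
gripper_width: 0.0108
```

drive_tool:
  plan: "0 0 0 0; 0 0 0 0; 0 0 0 0; 0 0 0 0"

```text
time_s: 25.28
tcp_pos: [0.4728, 0.3168, 0.1088]
eef_rot: [180.0, 0.0, -8.1]
contact_force: [0.5, -0.3, -0.8]
gripper_width: 0.011
```

```bash
python3 - <<'E'
from h import *
cap("wrist","w6"); cap("scene","s6")
go((.4718,.3171,.04,-8))
for x in(-.040,.040):
    u=np.array([np.cos(np.radians(8)),-np.sin(np.radians(8))]); p=np.array([.4718,.3171])+u*x; print(px("w6",(*p,.032)))
o=np.zeros((400,800,3),np.uint8); o[:384,:512]=cv2.imread("pics/w6.png")
b=cv2.resize(cv2.imread("pics/s6.png")[100:210,170:260],None,fx=3.1,fy=3.1,interpolation=cv2.INTER_CUBIC); o[:341,520:799]=b; cv2.imwrite("pics/m6.png",o)
E
```

```text
t 25.375 [0.4727 0.317  0.1088] [180.    0.   -8.1] F [-0.5 -0.9 -0.4] w 0.0109
(0.4718, 0.3171, 0.04, -8) -> [-0.09 -0.    6.88] -0.001
(np.float64(254.57985366075846), np.float64(247.8430072680507))
(np.float64(254.30811664761666), np.float64(143.43035811526892))
```

View pics/m6.png

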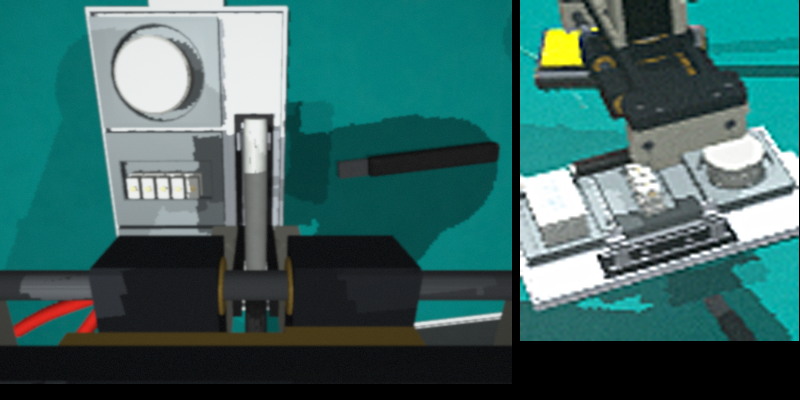

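Tin is in the round pocket. The clip's base spans x≈236–273 at row 118, with the pen at x≈256, so it is centred sideways.

```bash
python3 - <<'E'
from h import *
e=w("w6",254.5,115,.009)[:2]; u=np.array([np.cos(np.radians(8)),-np.sin(np.radians(8))]); print(e,e-.056*u, w("w6",236,118,.009),w("w6",273,118,.009))
E
```

```text
[0.52807954 0.3090406 ] [0.47262453 0.3168343 ] [0.52784624 0.32288535 0.009     ] [0.52398921 0.29581273 0.009     ]
```

drive_tool:
  plan: "-0.1 0 4 0; -0.1 0 6.6 0; -0.1 0 6.6 0; -0.1 0 6.6 0; -0.1 0 6.6 0"

```text
time_s: 26.0
tcp_pos: [0.4722, 0.3181, 0.0442]
eef_rot: [-179.9, -0.1, -8.0]
contact_force: [0.3, -0.1, 0.5]
gripper_width: 0.0106
```

drive_tool:
  plan: "0 0.1 0.6 0; 0 0.1 1 0; 0 0.1 1.4 0; 0 0.1 1.8 0; 0 0.1 2.2 0; 0 0.1 2.3 0; 0 0.1 2.3 0"

```text
time_s: 26.88
tcp_pos: [0.4723, 0.3175, 0.0214]
eef_rot: [-179.9, -0.1, -8.0]
contact_force: [-2.6, -0.3, 14.8]
gripper_width: 0.0111
```

drive_tool:
  plan: "0 0 0 0; 0 0 0 0"

```text
time_s: 27.12
tcp_pos: [0.4723, 0.3175, 0.0214]
eef_rot: [-179.9, -0.1, -8.0]
contact_force: [-3.0, 0.9, 15.6]
gripper_width: 0.0108
```

drive_tool:
  plan: "0 0 -0.1 0; 0 0 -0.1 0; 0 0 -0.1 0"
  fingers: 0.5

```text
time_s: 27.5
tcp_pos: [0.4711, 0.316, 0.0204]
eef_rot: [180.0, 0.0, -8.0]
contact_force: [-0.5, -1.1, -1.2]
gripper_width: 0.0217
```

drive_tool:
  plan: "0 0 -4 0; 0 0 -9 0; 0 0 -12 0; 0 0 -12 0; 0 0 -12 0"

```text
time_s: 28.12
tcp_pos: [0.4709, 0.316, 0.1401]
eef_rot: [180.0, 0.0, -8.0]
contact_force: [-0.0, -0.2, -0.1]
gripper_width: 0.0221
```

```bash
python3 - <<'E'
from h import *
cap("wrist","w7"); cap("scene","s7")
go((.4726,.3168,.06,-8))
o=np.zeros((400,800,3),np.uint8); o[:384,:400]=cv2.imread("pics/w7.png")[:,80:480]
b=cv2.resize(cv2.imread("pics/s7.png")[120:200,155:275],None,fx=3.3,fy=3.3,interpolation=cv2.INTER_CUBIC); o[:264,402:798]=b; cv2.imwrite("pics/m7.png",o)
E
```

```text
t 28.225 [0.4708 0.3158 0.1396] [ 1.799e+02  1.000e-01 -8.000e+00] F [-1.4 -0.4 -0.1] w 0.0221
(0.4726, 0.3168, 0.06, -8) -> [ 0.16 -0.13  7.96] -0.0
```

View pics/m7.png

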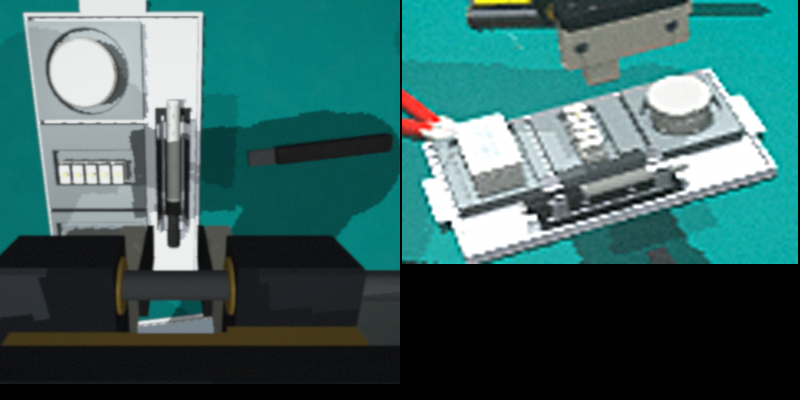

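The pen lies in the clip, ends at about (254,100) and (254,245) in full wrist pixels. I'll press on it with closed fingers to confirm it is home from the contact height (expected TCP z ≈ 0.033).

drive_tool:
  plan: "0.1 -0.1 4 0; 0.1 -0.1 7 0; 0.1 -0.1 9.5 0; 0.1 -0.1 10 0; 0.1 -0.1 10.3 0; 0.1 -0.1 10.3 0"
  fingers: 1
  squeeze: 10

```text
time_s: 28.98
tcp_pos: [0.4728, 0.3176, 0.0384]
eef_rot: [-180.0, -0.0, -8.0]
contact_force: [-0.6, 0.9, -0.1]
gripper_width: 0.0005
```

drive_tool:
  plan: "0 0 0.1 0; 0 0 0.2 0; 0 0 0.3 0; 0 0 0.4 0; 0 0 0.4 0"

```text
time_s: 29.6
tcp_pos: [0.4724, 0.3172, 0.0338]
eef_rot: [180.0, 0.0, -8.0]
contact_force: [-0.6, 0.2, 0.2]
gripper_width: 0.0006
```

```bash
python3 - <<'E'
from h import *
for z in(.019,.0225,.026):
    a,b=w("w7",254,100,z),w("w7",254,245,z); print(z,np.linalg.norm(a-b),(a+b)/2)
E
```

```text
0.019 0.1274338107263297 [0.47248942 0.31625158 0.019     ]
0.0225 0.12579224626893187 [0.47351221 0.3160994  0.0225    ]
0.026 0.12415068181153406 [0.47453501 0.31594723 0.026     ]
```

drive_tool:
  plan: "0 0 0.1 0; 0 0 0.2 0; 0 0 0.2 0; 0 0 0.2 0"

```text
time_s: 30.1
tcp_pos: [0.4727, 0.3175, 0.0329]
eef_rot: [-180.0, -0.0, -8.0]
contact_force: [-4.2, -0.9, 10.3]
gripper_width: 0.0006
```

drive_tool:
  plan: "0 0 -4 0; 0 0 -9 0; 0 0 -15 0; -6 0 -15 0; -6 -6 -15 0; -6 -12 -15 0; -6 -12 -15 0; -6 -12 -15 0"

```text
time_s: 31.1
tcp_pos: [0.4294, 0.4442, 0.1811]
eef_rot: [179.9, 0.0, -8.0]
contact_force: [-0.1, 0.5, -1.4]
gripper_width: 0.0006
```

```bash
python3 - <<'E'
from h import *
cap("top","t8"); cap("scene","s8"); go((.4726,.3168,.06,-8))
o=np.zeros((600,800,3),np.uint8)
b=cv2.resize(cv2.imread("pics/t8.png")[130:300,110:280],None,fx=2.6,fy=2.6,interpolation=cv2.INTER_CUBIC); o[:442,:442]=b
b=cv2.resize(cv2.imread("pics/s8.png")[120:200,155:275],None,fx=2.9,fy=2.9,interpolation=cv2.INTER_CUBIC); o[:232,450:798]=b; cv2.imwrite("pics/m8.png",o[:445])
E
```

```text
t 31.2 [0.4297 0.4435 0.1818] [180.   0.  -8.] F [ 0.4  0.1 -0.3] w 0.0006
(0.4726, 0.3168, 0.06, -8) -> [ 6.02 11.95 12.18] -0.001
```

View pics/m8.png

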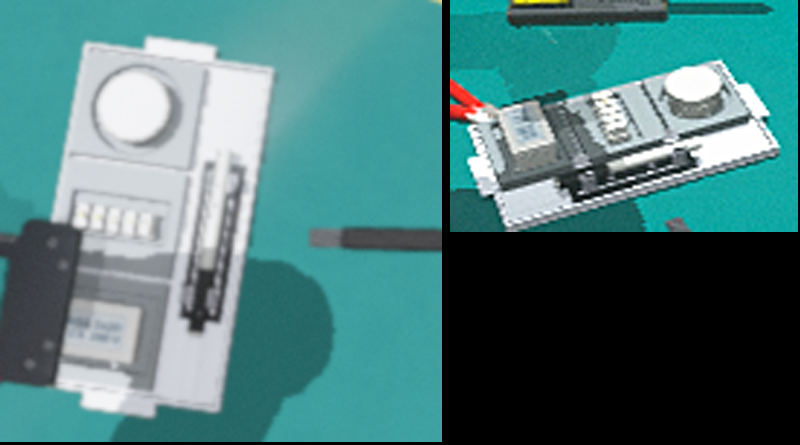

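```bash
python3 - <<'E'
from h import *
f=lambda fn,u,v,s,z:w(fn,110+u/s,130+v/s,z)[:2].round(4)
print("tin",f("t8",131,105,2.6,.030),"strip",f("t8",114,218,2.6,.024),"box",f("t4",601-520,289,2.3,.032),"brush end",f("t8",310,237,2.6,.005),f("top0",(328)*1,251,2.75,.005))
r.close_job()
E
```

```text
tin [0.5636 0.3723] strip [0.4857 0.3825] box [0.4115 0.393 ] brush end [0.4751 0.2488] [0.4749 0.2487]
the job is handed in; nothing more can be done
```

The spares tray is packed and the job is handed in at about 31 s of robot time. The tin, fuse box and terminal strip are in their pockets and the pen is pressed into the clip. The hand-in reports no verdict, so the result rests on my own checks:

- **Tin, box and strip:** the pictures show all three flat in their pockets. Their measured centres are about 1 mm or less from the pocket centres I found in the images.
- **Pen:** the first press ended at 15 N. I then pressed on the pen with closed fingertips, and contact at 10 N put its top at about 25 mm, which is the fully home height. Its middle is within about 1 mm of the clip centre, both lengthways and sideways.
- **Clip position:** the clip sits about 6 mm off the middle of the row lengthways. I used its measured position, not the nominal one.
- **Reel and brush:** I didn't touch either. The brush's tip measures the same before and after to within 0.3 mm. I didn't measure the reel again at the end.

No check failed. The one small disagreement is in the top view, where the pen looks slightly off the middle of the clip base. I put that down to parallax, because the wrist camera showed it centred.

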